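Pin the burr collar of the stall's spice mill

TASK

The spice mill is back together after cleaning, but its burr collar is still loose. Stand the yellow-headed pin in the hole of the lug on top of the mill's head and let go of it, swing the collar's lever slowly anticlockwise (seen from above) just until the pin drops through the collar, and then press the pin fully home. Do not force the pin at any point, and leave the other loose things on the counter where they are.

Things in the scene. Friction and masses are not known exactly. Their poses are not given: they have to be found in the camera images.
- mill: Red countertop burr mill, hopper off, fixed to the counter. Origin on the counter under the vertical axis of its round head (170 mm across, cover ring's top at z = 159 mm); its x axis points from the head's axis to the lug and on to the lying motor (motor 124 mm across, top z = 148 mm, reaching to x = 272 mm).
- collar_hub (a point): Top centre of the brass hub of the loose collar (52 mm across, z = 186 mm), on the head's axis. The collar's flange and its one pin hole are hidden under the cover. It needs 20 to 63 degrees anticlockwise from above to bring the hole under the lug; the lever is clamped on differently each time, so its direction does not tell. Turns freely: about 0.6 N at the lever's grip.
- seat_bore (a point): Hidden bore in the mill under the lug, its mouth just below the collar. A pin standing in the lug falls about 15 mm by its weight when the collar's hole comes under it, and blocks the collar: the lever stops dead. It then rests on a spring ball; pressing it the last 21 mm home takes about 10 N. The pin takes 80 N in all from lug, collar and bore, which is some 15 N of push at the lever's grip.
- lug_mouth (a point): Centre of the upper mouth of the pin hole in the lug, an aluminium block (26 mm along the mill's x, 34 mm across) on the cover ring, 48 mm from the head's axis; mouth at z = 183 mm. The hole is vertical, 11 mm across, 30 mm deep down to the collar's top face. Its z axis points up.
- lever_grip (a point): Top centre of the upright black grip on the collar's lever: a post 18 mm across, z = 176 to 222 mm, 115 mm from the head's axis. The flat steel bar under it, 14 mm wide, has its top at z = 176 mm. It starts on the robot's side of the head or to the left of it, and travels round the head's axis anticlockwise seen from above, across the robot's side.
- pin: Locking pin: steel shank 10 mm across, 66 mm long, chamfered end; round yellow head on top, 24 mm across, 22 mm tall; about 55 g. Origin at the centre of its lower end, z axis up along it. Stands a little loose in either hole of the wooden block, lower end at z = 10 mm. Lower end below the lug's mouth: 30 mm when standing on the collar, 66 mm when home (head down on the lug).
- pin_tip (a point): Centre of the lower end of the pin (same point as the pin's origin).
- pin_block: Beech block 70 x 170 x 45 mm, fixed; origin at the centre of its underside. Two upright holes 11.5 mm across, 35 mm deep, at +45 and -45 mm along its y axis, hold the pin and the short pin.
- short_pin: Another pin, not wanted here: black round head, shank 10 mm across and only 46 mm long, standing in the other hole of the block. Origin at its lower end. Leave it.
- tin: Open aluminium catch tin, 80 mm across, 45 mm tall, standing under the mill's chute. Origin at the centre of its underside. Leave it.
- hopper: The mill's milky plastic hopper standing upside down, 170 mm across, 150 mm tall. Origin at the centre of its underside. Leave it.
- burr: Spare steel burr ring, 92 mm across, 14 mm tall, lying flat. Leave it.
- oil_a: Small green oil bottle with a brass cap, 40 mm across, 125 mm tall. Origin at the centre of its underside. Leave it.
- oil_b: Small amber oil bottle with a brass cap, 40 mm across, 125 mm tall. Origin at the centre of its underside. Leave it.
- salt_grinder: Glass salt grinder with a black top, 58 mm across, 185 mm tall. Origin at the centre of its underside. Leave it.
- brush: Cleaning brush with a wooden handle, 200 mm long, lying flat. Origin at its middle. Leave it.

How it is judged:
By the outcome, as a careful person would: the job done as asked, in the order asked, and still so for the second after the job is handed in, with the robot touching nothing.
It also fails if it takes over 61 s, if anything falls off the work surface, if the arm or the gripper's body presses on something with over 40 N, if the wrist force passes 120 N, or if a joint passes its speed limit or range.

ROBOT

A 6-joint arm with a two-finger parallel gripper is mounted at the origin on the work surface. World frame = base frame: x ahead of the robot, y to its left, z up, the work surface at z = 0. Lengths are in m, angles in degrees, forces in N, time in s.
With the tool pointing down it reaches from about 0.4 to 0.825 m from the base axis. Payload 7 kg.
Tool frame: the origin (TCP) lies on the centre line of the jaws, within the pads' length; the fingertips stand r.tip_reach ahead of it and the grasp point (between the pads) is the TCP (r.tip_reach is the distance from the TCP to the fingertips, in m); z points along the fingers, y is the line along which they close (so a half turn about z gives the same grasp; the last joint's range is limited). The gripper opens to 88 mm and grips with 3 to 60 N. Pads are 19 mm wide; open, the fingers measure 130 mm over their backs; the gripper's body (78 mm by 193 mm) begins 47 mm behind the grasp point.
Start: joints at [-50.701, 20.546, 0.682, 0, -70.136, -16.507], TCP at [0.261, -0.622, 0.246] pointing down, gripper open.
Joint ranges: [-176.03, 176.03], [-82.01, 121.73], [-58.28, 71.71], [-173.87, 95.51], [-174.79, -0.11], [-173.66, 173.66]. Speed limits (degrees/s): [136.94, 136.94, 172.46, 180, 180, 180].

INTERFACE

Orientations are given as [roll, pitch, yaw] about the fixed x, y, z axes, in that order (R = Rz(yaw) Ry(pitch) Rx(roll)).
In Python, from plant import sensors, cams, r gives the robot as it stands.
- The arm moves only by the tool drive_tool, never from a script. Its argument "rows" is a list of rows, each an object of numbers: "fingers": the gripper's target within -1 to 1 (fully open at 1, half-way at 0, shut at -1); "x", "y", "z": the shift along the tool's x, y, z in m; "spin": the turn about the tool's z in rad. A call has 1 to 10 rows; each row is the pose to reach, as a shift and turn from the pose commanded when the call began, along the tool's axes at that moment; what a row does not reach only later rows make up. A row lasts 1/8 s, in which the tool goes at most 62.5 mm and 10.7 degrees, less where a joint would pass 70% of its speed; a pose out of reach is approached as far as the arm can. A call with a gripper value outside its range is refused whole. The fingers move at their own pace and stop on an object; "newtons" is the grip in N (left out, the last holds). Time passes only in rows, so rows that repeat a pose let the fingers close. It gives the time, the measured TCP pose, the force, the opening and the grip force at its end, in the units of the state.
- sensors.get_state(): the state, without advancing time (a new reading comes with each control period).
- cams.capture(name): name is "scene" or "top"; returns a dict with "pixels" (480x640x3 uint8, red, green, blue), "intrinsics" (3x3 intrinsics, pixels), "k1" (the pictures are not rectified: a ray, as slopes to the right and down, at radius r is drawn at 1 + k1 r^2 times it, then the intrinsics apply), "eye" and "orientation" of the camera in the world. Camera axes: x right, y up, looking along -z (the intrinsics and any distortion apply to the point x, -y, -z); pixel columns grow to the right and rows downward; lengths in m; the calibration is good to about 2 mm. A picture is of the moment at which its call begins. There is no depth.
- r.close_job(): hands the job in; it is judged then, once.
The state is a dict: "time_s": time; "joints": joint angles; "qd": joint speeds; "joint_torque": joint torques, N m; "tcp_pos": TCP position; "eef_rot": TCP orientation; "contact_force": force on the tool from outside, world axes, zero at the start; "moment": the same for the moment, N m; "gripper_width": finger opening in m; "gripper_force": force on a finger pad.
Only numpy, scipy, OpenCV 4.12 (cv2) and the standard library are available. Lean on these libraries where they do the work, as an engineer would, in place of code of your own. Each camera call takes 0.05 s, during which the arm holds its last target. There are 200 camera calls.

## Working session

There is one attempt and no reset: what is moved stays moved. The work goes in short steps, Python scripts to look and compute and a tool call to move; the robot and the scene stay as the last step left them, time stands still between calls to the robot, and variables do not carry over. Pictures are saved under pics/ and viewed, at most 10 in all, crops included, and the job is handed in when it is done.

Besides the shell and the picture viewer there is one more tool, called after "Request:" in YAML: its name, and indented under it one key for each argument. drive_tool: Moves the arm, as the interface text tells. Its arguments: {"type":"object","properties":{"rows":{"type":"array"},"newtons":{"type":"number"}},"required":["rows"]}

```bash
mkdir -p pics; ls
python3 - <<'E'
from plant import sensors,cams,r
import cv2,pickle
print(sensors.get_state(), r.tip_reach)
for n in("scene","top"):
    c=cams.capture(n); cv2.imwrite(f"pics/{n}0.png",c["pixels"][:,:,::-1]); pickle.dump(c,open(f"{n}0.pkl","wb"))
    print(n,{k:v for k,v in c.items() if k!="pixels"})
E
```

```text
pics
{'time_s': 0.0, 'joints': array([-5.07011278e+01,  2.05927987e+01,  6.32821734e-01, -2.10780985e-02,
       -7.01350156e+01, -1.65064590e+01]), 'qd': array([ 0.02825381, -0.0919909 ,  0.07944664,  0.08511117,  0.08442625,
        0.00308909]), 'joint_torque': array([ 1.50246509e-03, -5.82718742e+01,  2.93056619e+01,  6.99717075e+00,
        6.89963999e-03, -1.65563106e-04]), 'tcp_pos': array([ 0.26128774, -0.62187456,  0.24459702]), 'eef_rot': array([ 1.79903292e+02, -7.99451053e-03, -1.57214759e+02]), 'contact_force': array([-0.84611236, -0.42375887, -0.68332118]), 'moment': array([-0.04217133,  0.03494225,  0.01588337]), 'gripper_force': 0.0, 'gripper_width': 0.08748216607579819} 0.019
scene {'intrinsics': array([[622.75614061,   0.        , 322.15530152],
       [  0.        , 622.75614061, 240.05389157],
       [  0.        ,   0.        ,   1.        ]]), 'k1': -0.14847652997368394, 'eye': array([ 1.06823214, -0.62409203,  1.27219499]), 'orientation': array([34.70402464, -0.40110346, 43.48881984])}
top {'intrinsics': array([[531.24705526,   0.        , 318.21135958],
       [  0.        , 531.24705526, 228.03669206],
       [  0.        ,   0.        ,   1.        ]]), 'k1': -0.09362039441267254, 'eye': array([ 0.39957482, -0.05231709,  1.59719825]), 'orientation': array([  5.26090974,   0.57978531, -89.64316589])}
```

View pics/scene0.png

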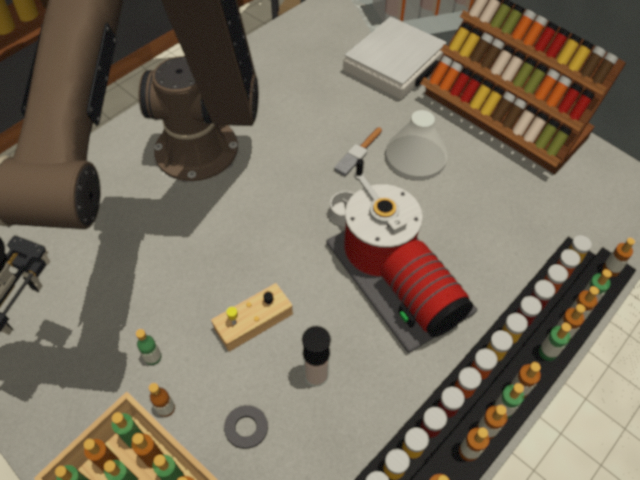

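View pics/top0.png

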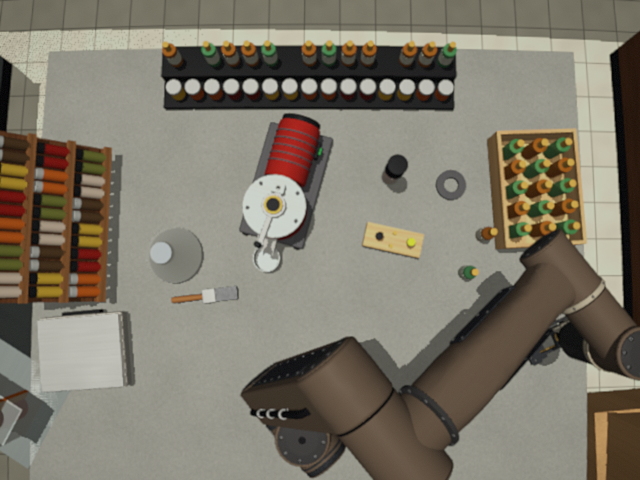

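The scene picture shows the mill hub near (384,207), the grip at (360,165) and the yellow pin at (232,313). In the top view they are at (273,204), (258,243) and (411,242). I'll enlarge these areas.

```bash
cat > h.py <<'E'
import numpy as np,cv2,pickle
from scipy.spatial.transform import Rotation as R
from scipy.optimize import least_squares
def ray(c,u,v):
    K=c["intrinsics"]; d=np.array([(u-K[0,2])/K[0,0],(v-K[1,2])/K[1,1]]); s=d.copy()
    for _ in range(30): s=d/(1+c["k1"]*(s@s))
    return R.from_euler('xyz',c["orientation"],degrees=True).apply([s[0],-s[1],-1])
def at_z(c,u,v,z):
    d=ray(c,u,v); return c["eye"]+d*(z-c["eye"][2])/d[2]
def proj(c,p):
    q=R.from_euler('xyz',c["orientation"],degrees=True).inv().apply(np.asarray(p)-c["eye"])
    s=np.array([q[0],-q[1]])/-q[2]; s=s*(1+c["k1"]*(s@s)); K=c["intrinsics"]
    return s*K[0,0]+K[:2,2]
def panels(name,ps,k=4):  # ps: list of (capture,u0,v0), 100x75 each
    im=[cv2.resize(c["pixels"][v:v+75,u:u+100,::-1],None,fx=k,fy=k,interpolation=cv2.INTER_CUBIC) for c,u,v in ps]
    for i,(c,u,v) in zip(im,ps):
        for t in range(0,100,10):
            cv2.line(i,(t*k,0),(t*k,6 if t%50 else 14),(0,255,0),1)
            if t<75: cv2.line(i,(0,t*k),(6,t*k),(0,255,0),1)
            if t%20==0: cv2.putText(i,str(u+t),(t*k,22),0,.35,(0,255,0),1); 
            if t%20==0 and 0<t<75: cv2.putText(i,str(v+t),(8,t*k+4),0,.35,(0,255,0),1)
    cv2.imwrite(name,np.vstack([np.hstack(im[j:j+2]) for j in range(0,len(im),2)]))
E
python3 - <<'E'
from h import *
s=pickle.load(open("scene0.pkl","rb"));t=pickle.load(open("top0.pkl","rb"))
panels("pics/crop1.png",[(t,225,172),(s,330,155),(t,350,205),(s,205,275)])
E
```

```text
(no output)
```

View pics/crop1.png

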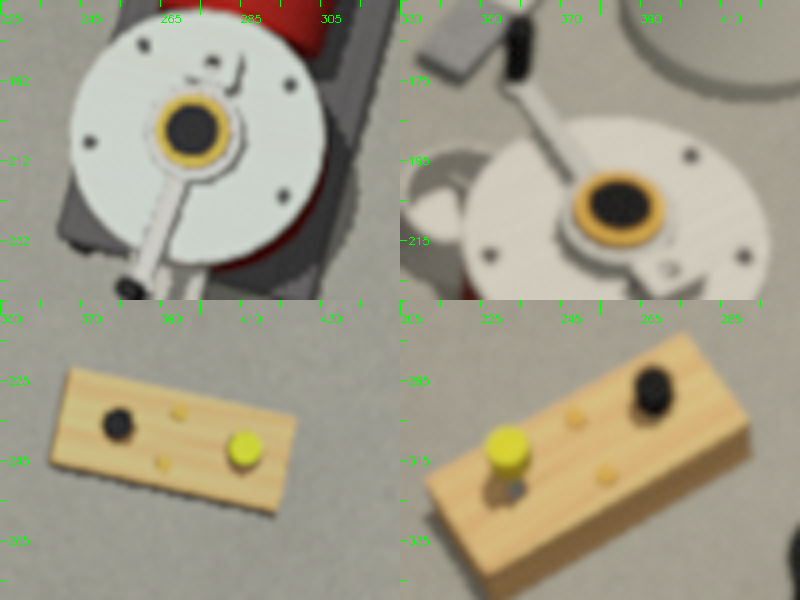

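Crop readings (top / scene pixels): hub (272.6,204.1) / (384.4,206.9), lug hole (277.9,187.1) / (396.6,222.1). The grip's top is at about (257,243) / (360,161) and the pin head at (410.9,241.9) / (231.8,312.6).

Run:
```python
from h import *
s=pickle.load(open("scene0.pkl","rb"));t=pickle.load(open("top0.pkl","rb"))
for n,z,a,b in [("hub",.186,(272.6,204.1),(384.4,206.9)),("lug",.183,(277.9,187.1),(396.6,222.1)),("grip",.222,(257,243),(360,161)),("pin",.087,(410.9,241.9),(231.8,312.6)),("short",.067,(379.2,235.8),(268,297.1))]:
    print(n,at_z(t,*a,z).round(4),at_z(s,*b,z).round(4))
```

```text
hub [0.5933 0.0856 0.186 ] [0.594  0.0867 0.186 ]
lug [0.64   0.0722 0.183 ] [0.639  0.0751 0.183 ]
grip [0.4862 0.1213 0.222 ] [0.4853 0.1253 0.222 ]
pin [ 0.5002 -0.3007  0.087 ] [ 0.4996 -0.2949  0.087 ]
short [ 0.5188 -0.2123  0.067 ] [ 0.5191 -0.2074  0.067 ]
```

Run:
```python
from h import *
s=pickle.load(open("scene0.pkl","rb"));t=pickle.load(open("top0.pkl","rb"))
print("salt top",at_z(t,397,163,.185),at_z(s,316,335,.185))
print("oil caps",at_z(s,140,334,.125),at_z(s,154,388,.125),at_z(t,476,272,.125))
psi=np.radians(-157.2);p0=np.array([.2613,-.6219,.2446])
Rt=R.from_euler('xyz',[180,0,-157.2],degrees=True)
for p in [(.500,-.298,.246),(.500,-.298,.087)]: print(Rt.inv().apply(np.array(p)-p0))
```

```text
salt top [ 0.707351   -0.24928739  0.185     ] [ 0.70014745 -0.24223374  0.185     ]
oil caps [ 0.41854975 -0.47150052  0.125     ] [ 0.53198845 -0.52454213  0.125     ] [ 0.41469192 -0.47580333  0.125     ]
[-0.34556503  0.2060915  -0.0014    ]
[-0.34556503  0.2060915   0.1576    ]
```

Request:
drive_tool:
  rows:
    - {"x":-0.0455,"y":0.027,"z":0,"spin":-0.13,"fingers":0}
    - {"x":-0.092,"y":0.055,"z":0,"spin":-0.26,"fingers":0}
    - {"x":-0.138,"y":0.082,"z":0,"spin":-0.39,"fingers":0}
    - {"x":-0.184,"y":0.11,"z":0,"spin":-0.52,"fingers":0}
    - {"x":-0.23,"y":0.137,"z":0,"spin":-0.65,"fingers":0}
    - {"x":-0.276,"y":0.165,"z":0,"spin":-0.78,"fingers":0}
    - {"x":-0.322,"y":0.192,"z":0.0,"spin":-0.9,"fingers":0}
    - {"x":-0.3456,"y":0.206,"z":0.03,"spin":-0.96,"fingers":0}
    - {"x":-0.3456,"y":0.206,"z":0.08,"spin":-0.96,"fingers":0}
    - {"x":-0.3456,"y":0.206,"z":0.11,"spin":-0.96,"fingers":0}

```text
time_s: 1.35
tcp_pos: [0.4993, -0.2974, 0.133]
eef_rot: [179.8, 0.0, -102.2]
contact_force: [-0.4, -0.1, 0.1]
gripper_width: 0.0435
gripper_force: 0.0
```

```bash
cat > look.py <<'E'
import sys
from h import *
from plant import cams,sensors
a=[int(x) for x in sys.argv[2:]]
s=cams.capture("scene");t=cams.capture("top")
pickle.dump((s,t),open(f"{sys.argv[1]}.pkl","wb"))
P=[(s,a[0],a[1]),(t,a[2],a[3])]
if len(a)>4:P+=[(s,a[4],a[5]),(t,a[6],a[7])]
panels(f"pics/{sys.argv[1]}.png",P)
st=sensors.get_state();print(st["time_s"],st["tcp_pos"],st["eef_rot"],st["contact_force"])
E
python3 look.py c2 195 275 355 205
```

```text
1.45 [ 0.4978872  -0.29745533  0.13179517] [ 1.79589724e+02  4.58368747e-02 -1.02220710e+02] [-0.12829185  0.55571961 -0.15215784]
```

View pics/c2.png

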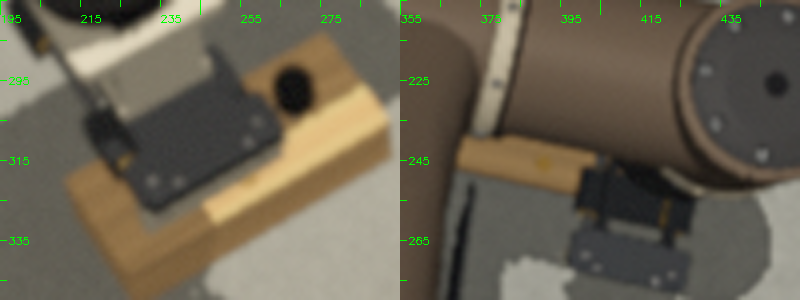

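The arm now hides the pin. The jaws sit over the yellow-pin end of the block, which is consistent with my estimate, so I'll go down and close gently.

Request:
drive_tool:
  rows:
    - {"z":0.016,"fingers":0}
    - {"z":0.032,"fingers":0}
    - {"z":0.047,"fingers":0}
    - {"z":0.047,"fingers":0}
    - {"z":0.047,"fingers":-0.6}
    - {"z":0.047,"fingers":-0.6}
    - {"z":0.047,"fingers":-0.6}
    - {"z":0.047,"fingers":-0.6}
  newtons: 5

```text
invalid input
```

Request:
drive_tool:
  rows:
    - {"x":0,"y":0,"z":0.016,"spin":0,"fingers":0}
    - {"x":0,"y":0,"z":0.032,"spin":0,"fingers":0}
    - {"x":0,"y":0,"z":0.047,"spin":0,"fingers":0}
    - {"x":0,"y":0,"z":0.047,"spin":0,"fingers":0}
    - {"x":0,"y":0,"z":0.047,"spin":0,"fingers":-0.6}
    - {"x":0,"y":0,"z":0.047,"spin":0,"fingers":-0.6}
    - {"x":0,"y":0,"z":0.047,"spin":0,"fingers":-0.6}
    - {"x":0,"y":0,"z":0.047,"spin":0,"fingers":-0.6}
  newtons: 5

```text
time_s: 2.45
tcp_pos: [0.5006, -0.2986, 0.0891]
eef_rot: [-179.9, -0.0, -102.2]
contact_force: [-0.4, 0.4, 2.1]
gripper_width: 0.0233
gripper_force: 5.0
```

Request:
drive_tool:
  rows:
    - {"x":0,"y":0,"z":0,"spin":0,"fingers":-0.6}
    - {"x":0,"y":0,"z":-0.03,"spin":0,"fingers":-0.6}
    - {"x":0,"y":0,"z":-0.08,"spin":0,"fingers":-0.6}
    - {"x":-0.04,"y":-0.006,"z":-0.13,"spin":0,"fingers":-0.6}
    - {"x":-0.1,"y":-0.015,"z":-0.16,"spin":0,"fingers":-0.6}
    - {"x":-0.16,"y":-0.023,"z":-0.185,"spin":0,"fingers":-0.6}
    - {"x":-0.22,"y":-0.032,"z":-0.19,"spin":0,"fingers":-0.6}
    - {"x":-0.28,"y":-0.041,"z":-0.19,"spin":0,"fingers":-0.6}
    - {"x":-0.34,"y":-0.05,"z":-0.19,"spin":0,"fingers":-0.6}
    - {"x":-0.393,"y":-0.0575,"z":-0.19,"spin":0,"fingers":-0.6}
  newtons: 15

```text
time_s: 3.7
tcp_pos: [0.6397, 0.0757, 0.2783]
eef_rot: [180.0, 0.0, -102.2]
contact_force: [1.4, -0.9, 0.1]
gripper_width: 0.0234
gripper_force: 15.0
```

```bash
python3 look.py c3 350 175 225 160
```

```text
3.8 [0.64061237 0.07836554 0.27699524] [ 1.79926719e+02 -6.54051504e-03 -1.01970396e+02] [-0.73979723 -0.58931406 -1.02622539]
```

View pics/c3.png

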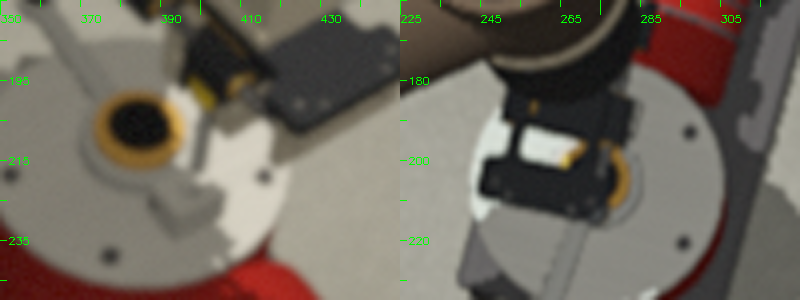

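The shank is visible in the scene view at about crop (200,110)–(197,168), i.e. tip near pixel (399,217). The lug is in the arm's shadow at about (397,222). I'll overlay the predictions on an enlarged crop.

Run:
```python
from h import *
s,t=pickle.load(open("c3.pkl","rb"))
print(proj(s,[.6406,.0784,.198]),proj(s,[.6406,.0784,.256]),proj(s,[.6395,.0740,.183]), proj(s,[.6495,.0740,.183])-proj(s,[.6395,.0740,.183]),proj(s,[.6395,.0840,.183])-proj(s,[.6395,.0740,.183]))
im=s["pixels"][180:240,365:445,::-1]
im=cv2.resize(im,None,fx=10,fy=10,interpolation=cv2.INTER_CUBIC)
im=np.clip((im/255.)**.7*255,0,255).astype('u1')
for k in range(0,80,10):
    cv2.putText(im,str(365+k),(k*10,12),0,.4,(0,255,0),1);cv2.line(im,(k*10,0),(k*10,5),(0,255,0),1)
    if k<60:cv2.putText(im,str(180+k),(6,k*10+4),0,.4,(0,255,0),1)
cv2.imwrite("pics/c4.png",im)
```

```text
[398.86563751 217.51192261] [401.84065639 200.85298948] [396.4571573 222.5243288] [3.54185139 2.57191218] [ 2.90691067 -2.66061569]
```

View pics/c4.png

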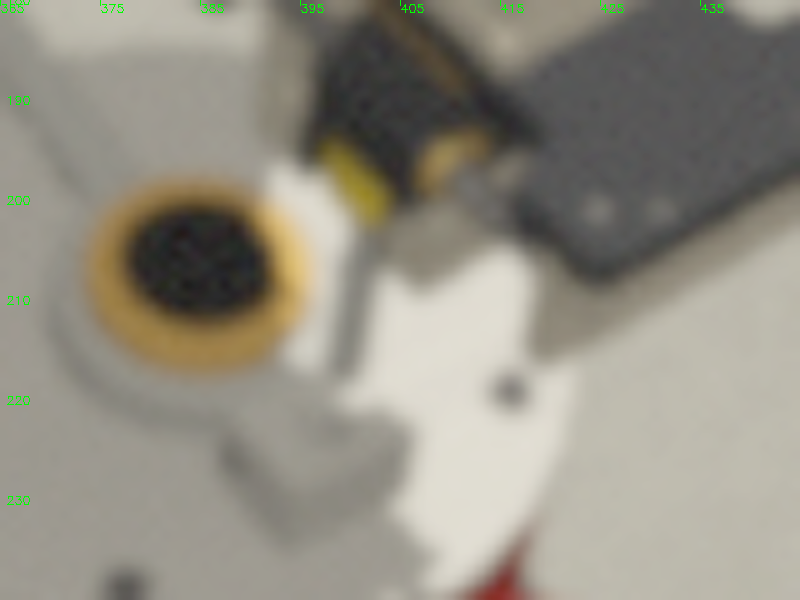

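Scene view: shank axis passes (400.2,210), tip near (399,217). That matches the TCP projection, so the pin is centred in the jaws laterally. I'll move over the lug estimate and settle.

Request:
drive_tool:
  rows:
    - {"x":0,"y":0,"z":0,"spin":0,"fingers":-0.6}
    - {"x":0,"y":0,"z":0,"spin":0,"fingers":-0.6}
    - {"x":0,"y":0,"z":0,"spin":0,"fingers":-0.6}

```text
time_s: 4.18
tcp_pos: [0.6393, 0.0724, 0.2789]
eef_rot: [-180.0, 0.0, -102.3]
contact_force: [0.0, -0.2, -0.4]
gripper_width: 0.0237
gripper_force: 15.0
```

```bash
cat > st.py <<'E'
from plant import sensors
import numpy as np
s=sensors.get_state();np.set_printoptions(precision=4,suppress=True)
print(s["time_s"],s["tcp_pos"],s["eef_rot"],s["contact_force"],s["gripper_width"])
p=s["eef_rot"][2];c,n=np.cos(np.radians(p)),np.sin(np.radians(p))
import sys
if len(sys.argv)>2:
    d=np.array([float(sys.argv[1]),float(sys.argv[2])])-s["tcp_pos"][:2]
    print("tool xy",d@[c,n],d@[n,-c])
E
python3 st.py .6395 .0741
```

```text
4.175 [0.6393 0.0724 0.2789] [-179.9835    0.0123 -102.2808] [ 0.0489 -0.2267 -0.3635] 0.023708840689316318
tool xy -0.0017286502797074226 0.00018505733436226167
```

Request:
drive_tool:
  rows:
    - {"x":-0.0015,"y":0,"z":0.004,"spin":0,"fingers":-0.6}
    - {"x":-0.0015,"y":0,"z":0.008,"spin":0,"fingers":-0.6}
    - {"x":-0.0015,"y":0,"z":0.012,"spin":0,"fingers":-0.6}
    - {"x":-0.0015,"y":0,"z":0.015,"spin":0,"fingers":-0.6}
    - {"x":-0.0015,"y":0,"z":0.017,"spin":0,"fingers":-0.6}
    - {"x":-0.0015,"y":0,"z":0.018,"spin":0,"fingers":-0.6}
    - {"x":-0.0015,"y":0,"z":0.018,"spin":0,"fingers":-0.6}

```text
time_s: 5.05
tcp_pos: [0.6399, 0.0749, 0.2609]
eef_rot: [-180.0, 0.0, -102.2]
contact_force: [-0.3, -0.3, 2.4]
gripper_width: 0.0237
gripper_force: 15.0
```

Request:
drive_tool:
  rows:
    - {"x":0,"y":0,"z":0.001,"spin":0,"fingers":-0.6}
    - {"x":0,"y":0,"z":0.001,"spin":0,"fingers":-0.6}
    - {"x":0,"y":0,"z":0.001,"spin":0,"fingers":-0.6}

```text
time_s: 5.42
tcp_pos: [0.6401, 0.0749, 0.2606]
eef_rot: [-179.9, 0.0, -102.2]
contact_force: [-2.2, 0.5, 5.9]
gripper_width: 0.0236
gripper_force: 15.0
```

```bash
python3 look.py c5 350 175 225 160
python3 - <<'E'
from h import *
s,t=pickle.load(open("c5.pkl","rb"))
im=s["pixels"][190:238,370:434,::-1]
im=cv2.resize(im,None,fx=12,fy=12,interpolation=cv2.INTER_CUBIC)
im=np.clip((im/255.)**.6*255,0,255).astype('u1')
for k in range(0,64,10):
    cv2.putText(im,str(370+k),(k*12,12),0,.4,(0,255,0),1)
    if k<48:cv2.putText(im,str(190+k),(6,k*12+4),0,.4,(0,255,0),1)
cv2.imwrite("pics/c6.png",im)
E
```

```text
5.525 [0.64009413 0.07487749 0.26063602] [-1.79929297e+02  1.73929271e-02 -1.02192743e+02] [-2.67167779 -0.41361618  6.88258859]
```

View pics/c6.png

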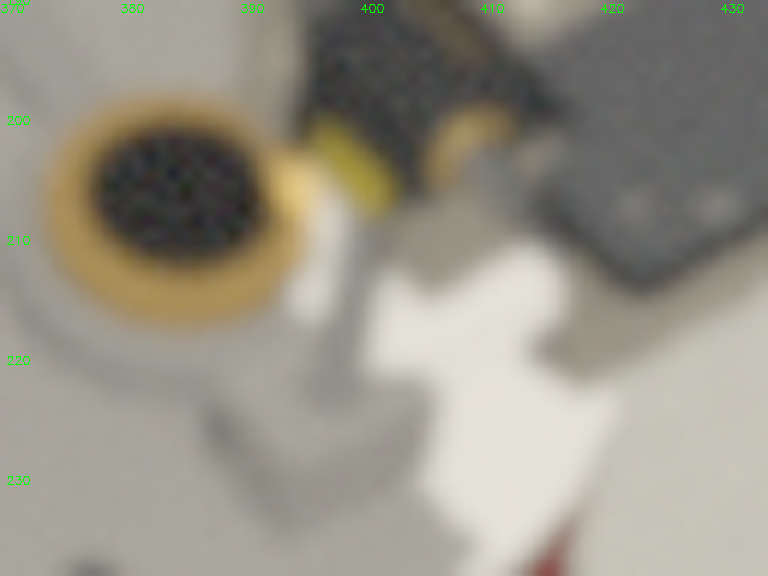

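The pin tip rests on the lug at about (397,222). The reaction force is about (-2.7,-0.4,+6.9) N, so the chamfer pushes it towards -x. I'll relieve some pressure and shift towards world -x (tool +y).

Request:
drive_tool:
  rows:
    - {"x":0,"y":0.0005,"z":-0.0005,"spin":0,"fingers":-0.6}
    - {"x":0,"y":0.001,"z":-0.0005,"spin":0,"fingers":-0.6}
    - {"x":0,"y":0.001,"z":-0.0005,"spin":0,"fingers":-0.6}

```text
time_s: 5.9
tcp_pos: [0.6386, 0.0751, 0.2595]
eef_rot: [180.0, -0.0, -102.2]
contact_force: [0.1, -0.3, -0.4]
gripper_width: 0.0234
gripper_force: 15.0
```

Request:
drive_tool:
  rows:
    - {"x":0,"y":0,"z":0.002,"spin":0,"fingers":-0.6}
    - {"x":0,"y":0,"z":0.004,"spin":0,"fingers":-0.6}
    - {"x":0,"y":0,"z":0.005,"spin":0,"fingers":-0.6}
    - {"x":0,"y":0,"z":0.005,"spin":0,"fingers":-0.6}

```text
time_s: 6.4
tcp_pos: [0.6387, 0.0751, 0.2547]
eef_rot: [180.0, -0.0, -102.2]
contact_force: [0.3, -0.4, -1.2]
gripper_width: 0.0236
gripper_force: 15.0
```

Request:
drive_tool:
  rows:
    - {"x":0,"y":0,"z":0.003,"spin":0,"fingers":-0.6}
    - {"x":0,"y":0,"z":0.006,"spin":0,"fingers":-0.6}
    - {"x":0,"y":0,"z":0.009,"spin":0,"fingers":-0.6}
    - {"x":0,"y":0,"z":0.01,"spin":0,"fingers":-0.6}
    - {"x":0,"y":0,"z":0.01,"spin":0,"fingers":-0.6}

```text
time_s: 7.02
tcp_pos: [0.6388, 0.0751, 0.2448]
eef_rot: [180.0, -0.0, -102.2]
contact_force: [-0.3, -1.3, -1.1]
gripper_width: 0.0235
gripper_force: 15.0
```

Request:
drive_tool:
  rows:
    - {"x":0,"y":0,"z":0.003,"spin":0,"fingers":-0.6}
    - {"x":0,"y":0,"z":0.006,"spin":0,"fingers":-0.6}
    - {"x":0,"y":0,"z":0.009,"spin":0,"fingers":-0.6}
    - {"x":0,"y":0,"z":0.01,"spin":0,"fingers":-0.6}
    - {"x":0,"y":0,"z":0.01,"spin":0,"fingers":-0.6}

```text
time_s: 7.65
tcp_pos: [0.6388, 0.0751, 0.2348]
eef_rot: [180.0, -0.0, -102.2]
contact_force: [-1.0, -1.3, -2.3]
gripper_width: 0.0233
gripper_force: 15.0
```

Request:
drive_tool:
  rows:
    - {"x":0,"y":0,"z":0,"spin":0,"fingers":0}
    - {"x":0,"y":0,"z":0,"spin":0,"fingers":0}
    - {"x":0,"y":0,"z":-0.01,"spin":0,"fingers":0}
    - {"x":0,"y":0,"z":-0.03,"spin":0,"fingers":0}
    - {"x":0,"y":0,"z":-0.05,"spin":0,"fingers":0}
    - {"x":-0.004,"y":0.04,"z":-0.05,"spin":0.03,"fingers":0}
    - {"x":-0.008,"y":0.085,"z":-0.05,"spin":0.06,"fingers":0}
    - {"x":-0.012,"y":0.13,"z":-0.05,"spin":0.09,"fingers":0}
    - {"x":-0.015,"y":0.1607,"z":-0.05,"spin":0.12,"fingers":0}
    - {"x":-0.015,"y":0.1607,"z":-0.05,"spin":0.12,"fingers":0}

```text
time_s: 8.9
tcp_pos: [0.4838, 0.1244, 0.2868]
eef_rot: [-179.9, 0.1, -109.0]
contact_force: [1.2, 0.8, 0.0]
gripper_width: 0.0439
gripper_force: 0.0
```

```bash
python3 look.py c7 345 145 225 172; python3 st.py .4853 .1240
```

```text
9.0 [0.48532585 0.12418059 0.28621645] [-1.79919585e+02  9.50072662e-02 -1.09009909e+02] [-0.90086629  0.64822562 -0.042039  ]
9.0 [0.4853 0.1242 0.2862] [-179.9196    0.095  -109.0099] [-0.9009  0.6482 -0.042 ] 0.04358379005759468
tool xy 0.00017915801759976952 -3.438469245930007e-05
```

View pics/c7.png

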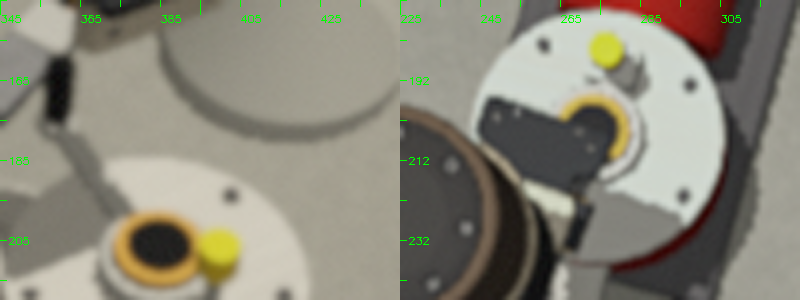

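The pin stands in the lug, its head at scene (399,206) and top (276,184). The gripper is over the post at scene (360,167). I'll lower and close lightly on it.

Request:
drive_tool:
  rows:
    - {"x":0,"y":0,"z":0.03,"spin":0,"fingers":0}
    - {"x":0,"y":0,"z":0.05,"spin":0,"fingers":0}
    - {"x":0,"y":0,"z":0.065,"spin":0,"fingers":0}
    - {"x":0,"y":0,"z":0.08,"spin":0,"fingers":0}
    - {"x":0,"y":0,"z":0.08,"spin":0,"fingers":0}
    - {"x":0,"y":0,"z":0.08,"spin":0,"fingers":-0.7}
    - {"x":0,"y":0,"z":0.08,"spin":0,"fingers":-0.7}
    - {"x":0,"y":0,"z":0.08,"spin":0,"fingers":-0.7}
    - {"x":0,"y":0,"z":0.08,"spin":0,"fingers":-0.7}
  newtons: 3

```text
time_s: 10.12
tcp_pos: [0.4844, 0.124, 0.2055]
eef_rot: [180.0, 0.0, -109.1]
contact_force: [-5.6, 2.8, 5.0]
gripper_width: 0.0206
gripper_force: 3.0
```

```bash
python3 - <<'E'
from h import *
s,t=pickle.load(open("c7.pkl","rb"))
for z in (.230,.215): print(z,proj(s,[.6388,.0751,z]),proj(t,[.6388,.0751,z]))
c=np.array([.5936,.0862]);
# arc moves relative to grip at angle a0, tool frame with closing dir radial: print per step
for dth in (4,8,12): 
    th=np.radians(dth);r=.115
    print(dth,"tangential",r*np.sin(th),"radial inward",r*(1-np.cos(th)))
E
python3 st.py
```

```text
0.23 [398.84217769 208.88908584] [275.26166145 184.53179421]
0.215 [398.09118932 213.17156946] [275.77573378 185.51562653]
4 tangential 0.00802199448057441 radial inward 0.00028013422012021727
8 tangential 0.016004906610407526 radial inward 0.0011191720947194084
12 tangential 0.023909844444042327 radial inward 0.002513025915612346
10.125 [0.4844 0.124  0.2055] [ 179.9517    0.0217 -109.083 ] [-5.6443  2.8279  4.9606] 0.02059933064555122
```

Request:
drive_tool:
  rows:
    - {"x":0,"y":0,"z":0,"spin":0,"fingers":-0.7}
    - {"x":0,"y":0,"z":0,"spin":0,"fingers":-0.7}

```text
time_s: 10.38
tcp_pos: [0.4843, 0.124, 0.2054]
eef_rot: [179.9, 0.0, -109.1]
contact_force: [-6.3, 2.3, 5.5]
gripper_width: 0.0201
gripper_force: 3.0
```

Request:
drive_tool:
  rows:
    - {"x":0,"y":-0.0005,"z":-0.002,"spin":0,"fingers":-0.7}
    - {"x":0,"y":-0.001,"z":-0.003,"spin":0,"fingers":-0.7}
    - {"x":0,"y":-0.001,"z":-0.003,"spin":0,"fingers":-0.7}

```text
time_s: 10.75
tcp_pos: [0.484, 0.1233, 0.2069]
eef_rot: [179.8, -0.1, -109.1]
contact_force: [-4.3, 3.1, -3.1]
gripper_width: 0.02
gripper_force: 3.0
```

Request:
drive_tool:
  rows:
    - {"x":0,"y":-0.001,"z":0,"spin":0,"fingers":-0.7}
    - {"x":0,"y":-0.0015,"z":0,"spin":0,"fingers":-0.7}
    - {"x":0,"y":-0.0015,"z":0,"spin":0,"fingers":-0.7}

```text
time_s: 11.12
tcp_pos: [0.4854, 0.1228, 0.2069]
eef_rot: [179.8, -0.1, -109.1]
contact_force: [-5.6, 1.6, -3.8]
gripper_width: 0.0235
gripper_force: 3.0
```

The width grew when I moved inward, so the post is outward of centre. I'll shift tool +y by about 2.7 mm.

Request:
drive_tool:
  rows:
    - {"x":0,"y":0.001,"z":0,"spin":0,"fingers":-0.7}
    - {"x":0,"y":0.002,"z":0,"spin":0,"fingers":-0.7}
    - {"x":0,"y":0.003,"z":0,"spin":0,"fingers":-0.7}
    - {"x":0,"y":0.003,"z":0,"spin":0,"fingers":-0.7}

```text
time_s: 11.62
tcp_pos: [0.483, 0.1236, 0.2071]
eef_rot: [179.8, -0.1, -109.1]
contact_force: [-4.9, 1.8, -4.3]
gripper_width: 0.0179
gripper_force: 3.0
```

Request:
drive_tool:
  rows:
    - {"x":0.0024,"y":0.001,"z":0,"spin":-0.021,"fingers":-0.7}
    - {"x":0.0048,"y":0.0009,"z":0,"spin":-0.042,"fingers":-0.7}
    - {"x":0.0072,"y":0.0008,"z":0,"spin":-0.063,"fingers":-0.7}
    - {"x":0.0096,"y":0.0006,"z":0,"spin":-0.084,"fingers":-0.7}
    - {"x":0.012,"y":0.0004,"z":0,"spin":-0.105,"fingers":-0.7}
    - {"x":0.0144,"y":0.0001,"z":0,"spin":-0.126,"fingers":-0.7}
    - {"x":0.0168,"y":-0.0002,"z":0,"spin":-0.147,"fingers":-0.7}
    - {"x":0.0192,"y":-0.0006,"z":0,"spin":-0.168,"fingers":-0.7}
    - {"x":0.0216,"y":-0.001,"z":0,"spin":-0.189,"fingers":-0.7}
    - {"x":0.024,"y":-0.0015,"z":0,"spin":-0.21,"fingers":-0.7}

```text
time_s: 12.88
tcp_pos: [0.4777, 0.1004, 0.2079]
eef_rot: [180.0, -0.0, -97.0]
contact_force: [-4.8, 2.3, -4.9]
gripper_width: 0.0179
gripper_force: 3.0
```

```bash
python3 st.py
python3 - <<'E'
from h import *
from plant import cams,sensors
t=cams.capture("top");s=cams.capture("scene")
for n,c,u,v in(("top",t,276,184),("scene",s,399,206)):
    p=c["pixels"].astype(int); m=(p[...,0]>140)&(p[...,1]>140)&(p[...,2]<100); ys,xs=np.nonzero(m[v-15:v+25,u-15:u+15]); print(n,len(xs),xs.mean()+u-15 if len(xs) else 0,ys.mean()+v-15 if len(xs) else 0)
E
python3 st.py
```

```text
12.875 [0.4777 0.1004 0.2079] [179.9588  -0.0231 -96.9771] [-4.8255  2.2712 -4.9423] 0.017888048989143934
top 88 275.02272727272725 191.5909090909091
scene 109 395.26605504587155 207.90825688073394
12.975 [0.4777 0.1002 0.2079] [179.9526  -0.0396 -97.0217] [-4.6014  0.7181 -5.0775] 0.01760290214933976
```

Request:
drive_tool:
  rows:
    - {"x":0,"y":0,"z":0,"spin":0,"fingers":-0.5}
    - {"x":0,"y":0,"z":0,"spin":0,"fingers":-0.5}
    - {"x":0,"y":0,"z":0,"spin":0,"fingers":-0.5}
    - {"x":0,"y":0,"z":0,"spin":0,"fingers":-0.7}
    - {"x":0,"y":0,"z":0,"spin":0,"fingers":-0.7}
    - {"x":0,"y":0,"z":0,"spin":0,"fingers":-0.7}

```text
time_s: 13.72
tcp_pos: [0.4777, 0.1008, 0.2083]
eef_rot: [180.0, -0.0, -97.0]
contact_force: [-4.9, 0.8, 4.2]
gripper_width: 0.018
gripper_force: 3.0
```

```bash
cat > chk.py <<'E'
from h import *
from plant import cams,sensors
c=cams.capture("scene"); p=c["pixels"].astype(float); u,v=399,208
m=(p[...,0]>110)&(p[...,1]>.88*p[...,0])&(p[...,2]<.5*p[...,0]); ys,xs=np.nonzero(m[v-15:v+25,u-15:u+15])
s=sensors.get_state(); d=s["tcp_pos"][:2]-[.592,.087]
print("yellow",len(xs),xs.mean()+u-15,ys.mean()+v-15,"t",s["time_s"],"ang",np.degrees(np.arctan2(d[1],d[0]))%360,"r",np.hypot(*d),"F",s["contact_force"].round(1),"yaw",s["eef_rot"][2])
E
python3 chk.py
```

```text
yellow 76 399.4736842105263 206.92105263157896 t 13.775 ang 173.11332451996728 r 0.115138387807573 F [-4.8  1.4  5.2] yaw -97.04297093818033
```

Request:
drive_tool:
  rows:
    - {"x":0,"y":0.001,"z":0,"spin":0,"fingers":-0.7}
    - {"x":0.002,"y":0.0015,"z":0,"spin":-0.017,"fingers":-0.7}
    - {"x":0.004,"y":0.0014,"z":0,"spin":-0.035,"fingers":-0.7}
    - {"x":0.006,"y":0.0013,"z":0,"spin":-0.052,"fingers":-0.7}
    - {"x":0.008,"y":0.0012,"z":0,"spin":-0.07,"fingers":-0.7}
    - {"x":0.01,"y":0.0011,"z":0,"spin":-0.087,"fingers":-0.7}
    - {"x":0.012,"y":0.0009,"z":0,"spin":-0.105,"fingers":-0.7}
    - {"x":0.014,"y":0.0006,"z":0,"spin":-0.122,"fingers":-0.7}
    - {"x":0.016,"y":0.0004,"z":0,"spin":-0.14,"fingers":-0.7}

```text
time_s: 14.9
tcp_pos: [0.4766, 0.0852, 0.2083]
eef_rot: [-179.9, 0.0, -88.9]
contact_force: [6.2, 0.7, -2.3]
gripper_width: 0.0176
gripper_force: 3.0
```

```bash
python3 chk.py
```

```text
yellow 75 399.37333333333333 206.84 t 14.95 ang 180.99092130714595 r 0.11539128611305838 F [ 6.5 -0.5 -2.2] yaw -88.89474291611515
```

Request:
drive_tool:
  rows:
    - {"x":0.001,"y":-0.0004,"z":0,"spin":-0.009,"fingers":-0.7}
    - {"x":0.002,"y":-0.0008,"z":0,"spin":-0.018,"fingers":-0.7}
    - {"x":0.003,"y":-0.0008,"z":0,"spin":-0.026,"fingers":-0.7}
    - {"x":0.004,"y":-0.0009,"z":0,"spin":-0.035,"fingers":-0.7}
    - {"x":0.005,"y":-0.0009,"z":0,"spin":-0.044,"fingers":-0.7}
    - {"x":0.006,"y":-0.001,"z":0,"spin":-0.052,"fingers":-0.7}
    - {"x":0.007,"y":-0.001,"z":0,"spin":-0.061,"fingers":-0.7}
    - {"x":0.008,"y":-0.0011,"z":0,"spin":-0.07,"fingers":-0.7}
    - {"x":0.009,"y":-0.0012,"z":0,"spin":-0.078,"fingers":-0.7}
    - {"x":0.01,"y":-0.0013,"z":0,"spin":-0.087,"fingers":-0.7}

```text
time_s: 16.2
tcp_pos: [0.4773, 0.0749, 0.2082]
eef_rot: [-180.0, -0.0, -84.0]
contact_force: [2.9, 1.4, 3.5]
gripper_width: 0.0177
gripper_force: 3.0
```

```bash
python3 chk.py
```

```text
yellow 82 398.2682926829268 207.20731707317074 t 16.25 ang 186.048282656505 r 0.11536858760791459 F [2.  1.3 4.7] yaw -83.98103695864467
```

Request:
drive_tool:
  rows:
    - {"x":0.001,"y":-0.0003,"z":0,"spin":-0.009,"fingers":-0.7}
    - {"x":0.002,"y":-0.0003,"z":0,"spin":-0.018,"fingers":-0.7}
    - {"x":0.003,"y":-0.0003,"z":0,"spin":-0.026,"fingers":-0.7}
    - {"x":0.004,"y":-0.0004,"z":0,"spin":-0.035,"fingers":-0.7}
    - {"x":0.005,"y":-0.0004,"z":0,"spin":-0.044,"fingers":-0.7}
    - {"x":0.006,"y":-0.0005,"z":0,"spin":-0.052,"fingers":-0.7}
    - {"x":0.007,"y":-0.0005,"z":0,"spin":-0.061,"fingers":-0.7}
    - {"x":0.008,"y":-0.0006,"z":0,"spin":-0.07,"fingers":-0.7}
    - {"x":0.009,"y":-0.0007,"z":0,"spin":-0.078,"fingers":-0.7}
    - {"x":0.01,"y":-0.0008,"z":0,"spin":-0.087,"fingers":-0.7}

```text
time_s: 17.5
tcp_pos: [0.4788, 0.0649, 0.208]
eef_rot: [180.0, -0.0, -79.0]
contact_force: [-0.9, 0.2, 4.8]
gripper_width: 0.0175
gripper_force: 3.0
```

```bash
python3 chk.py
```

```text
yellow 78 397.9230769230769 207.2948717948718 t 17.55 ang 191.06226044199124 r 0.1152958191092574 F [-1.5  0.8  3. ] yaw -79.00393553339335
```

Request:
drive_tool:
  rows:
    - {"x":0.001,"y":0,"z":0,"spin":-0.009,"fingers":-0.7}
    - {"x":0.002,"y":0,"z":0,"spin":-0.018,"fingers":-0.7}
    - {"x":0.003,"y":0,"z":0,"spin":-0.026,"fingers":-0.7}
    - {"x":0.004,"y":-0.0001,"z":0,"spin":-0.035,"fingers":-0.7}
    - {"x":0.005,"y":-0.0001,"z":0,"spin":-0.044,"fingers":-0.7}
    - {"x":0.006,"y":-0.0002,"z":0,"spin":-0.052,"fingers":-0.7}
    - {"x":0.007,"y":-0.0002,"z":0,"spin":-0.061,"fingers":-0.7}
    - {"x":0.008,"y":-0.0003,"z":0,"spin":-0.07,"fingers":-0.7}
    - {"x":0.009,"y":-0.0003,"z":0,"spin":-0.078,"fingers":-0.7}
    - {"x":0.01,"y":-0.0004,"z":0,"spin":-0.087,"fingers":-0.7}

```text
time_s: 18.8
tcp_pos: [0.4811, 0.0554, 0.2077]
eef_rot: [180.0, 0.0, -74.0]
contact_force: [-2.9, 4.4, -0.4]
gripper_width: 0.0176
gripper_force: 3.0
```

```bash
python3 chk.py
```

```text
yellow 78 398.5 211.78205128205127 t 18.85 ang 195.95814615402054 r 0.11528159529188287 F [-3.3  3.3 -1.4] yaw -74.01970686860597
```

The yellow head dropped 4.5 px (about 15 mm) and the lever resists at about 4 N: the pin has gone through the collar. I'll release and move over the pin with the fingers shut.

Request:
drive_tool:
  rows:
    - {"x":0,"y":0,"z":0,"spin":0,"fingers":0}
    - {"x":0,"y":0,"z":0,"spin":0,"fingers":0}
    - {"x":0,"y":0,"z":-0.03,"spin":0,"fingers":0}
    - {"x":0,"y":0,"z":-0.06,"spin":0,"fingers":0}
    - {"x":0,"y":0,"z":-0.08,"spin":0,"fingers":-0.5}
    - {"x":0.007,"y":-0.045,"z":-0.08,"spin":0,"fingers":-1}
    - {"x":0.014,"y":-0.09,"z":-0.08,"spin":0,"fingers":-1}
    - {"x":0.021,"y":-0.135,"z":-0.08,"spin":0,"fingers":-1}
    - {"x":0.0245,"y":-0.157,"z":-0.08,"spin":0,"fingers":-1}
    - {"x":0.0245,"y":-0.157,"z":-0.08,"spin":0,"fingers":-1}
  newtons: 10

```text
time_s: 20.1
tcp_pos: [0.6403, 0.0747, 0.2867]
eef_rot: [179.9, -0.0, -74.1]
contact_force: [-0.7, 0.7, -0.6]
gripper_width: 0.0005
gripper_force: 0.0
```

Request:
drive_tool:
  rows:
    - {"x":0,"y":0,"z":0,"spin":0,"fingers":-1}
    - {"x":0,"y":0,"z":0,"spin":0,"fingers":-1}
    - {"x":0,"y":0,"z":0,"spin":0,"fingers":-1}

```text
time_s: 20.48
tcp_pos: [0.6387, 0.0749, 0.2887]
eef_rot: [-179.9, 0.0, -74.1]
contact_force: [-0.1, -0.6, -0.2]
gripper_width: 0.001
gripper_force: 0.0
```

```bash
python3 st.py .6388 .0751; python3 look.py c8 345 165 225 160
```

```text
20.475 [0.6387 0.0749 0.2887] [-179.9432    0.0037  -74.0561] [-0.1388 -0.5975 -0.2403] 0.001006502636197458
tool xy -0.00016616580988013007 -0.00019850808568488843
20.575 [0.63873573 0.07492363 0.28858348] [-1.79958460e+02  5.27962433e-03 -7.40572259e+01] [-0.45851768 -0.14193876 -0.46513944]
```

View pics/c8.png

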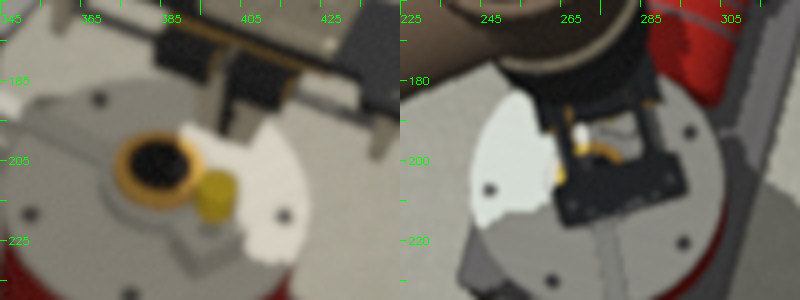

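The head is now at scene (399,213), lower than before, with the shut fingertips right above it. I'll go down to it and press slowly.

Request:
drive_tool:
  rows:
    - {"x":0,"y":0,"z":0.015,"spin":0,"fingers":-1}
    - {"x":0,"y":0,"z":0.028,"spin":0,"fingers":-1}
    - {"x":0,"y":0,"z":0.036,"spin":0,"fingers":-1}
    - {"x":0,"y":0,"z":0.04,"spin":0,"fingers":-1}
    - {"x":0,"y":0,"z":0.043,"spin":0,"fingers":-1}
    - {"x":0,"y":0,"z":0.045,"spin":0,"fingers":-1}
    - {"x":0,"y":0,"z":0.046,"spin":0,"fingers":-1}
    - {"x":0,"y":0,"z":0.046,"spin":0,"fingers":-1}

```text
time_s: 21.58
tcp_pos: [0.6391, 0.0749, 0.2422]
eef_rot: [-180.0, 0.0, -74.1]
contact_force: [0.4, -0.2, 0.0]
gripper_width: 0.0008
gripper_force: 0.0
```

Request:
drive_tool:
  rows:
    - {"x":0,"y":0,"z":0.001,"spin":0,"fingers":-1}
    - {"x":0,"y":0,"z":0.002,"spin":0,"fingers":-1}
    - {"x":0,"y":0,"z":0.003,"spin":0,"fingers":-1}
    - {"x":0,"y":0,"z":0.004,"spin":0,"fingers":-1}
    - {"x":0,"y":0,"z":0.005,"spin":0,"fingers":-1}
    - {"x":0,"y":0,"z":0.005,"spin":0,"fingers":-1}

```text
time_s: 22.32
tcp_pos: [0.6396, 0.0748, 0.2382]
eef_rot: [-179.9, -0.0, -74.1]
contact_force: [0.3, -1.4, 4.3]
gripper_width: 0.0006
gripper_force: 2.5
```

Request:
drive_tool:
  rows:
    - {"x":0,"y":0,"z":0.001,"spin":0,"fingers":-1}
    - {"x":0,"y":0,"z":0.002,"spin":0,"fingers":-1}
    - {"x":0,"y":0,"z":0.003,"spin":0,"fingers":-1}
    - {"x":0,"y":0,"z":0.004,"spin":0,"fingers":-1}
    - {"x":0,"y":0,"z":0.005,"spin":0,"fingers":-1}
    - {"x":0,"y":0,"z":0.006,"spin":0,"fingers":-1}

```text
time_s: 23.08
tcp_pos: [0.6396, 0.0747, 0.2321]
eef_rot: [-179.9, -0.0, -74.1]
contact_force: [-0.5, -1.0, 6.6]
gripper_width: 0.0007
gripper_force: 3.6
```

Request:
drive_tool:
  rows:
    - {"x":0,"y":0,"z":0.001,"spin":0,"fingers":-1}
    - {"x":0,"y":0,"z":0.002,"spin":0,"fingers":-1}
    - {"x":0,"y":0,"z":0.003,"spin":0,"fingers":-1}
    - {"x":0,"y":0,"z":0.004,"spin":0,"fingers":-1}
    - {"x":0,"y":0,"z":0.005,"spin":0,"fingers":-1}
    - {"x":0,"y":0,"z":0.006,"spin":0,"fingers":-1}

```text
time_s: 23.82
tcp_pos: [0.6395, 0.0745, 0.2261]
eef_rot: [-179.9, -0.0, -74.1]
contact_force: [-0.1, -1.9, 4.2]
gripper_width: 0.0004
gripper_force: 2.2
```

Request:
drive_tool:
  rows:
    - {"x":0,"y":0,"z":0.0005,"spin":0,"fingers":-1}
    - {"x":0,"y":0,"z":0.001,"spin":0,"fingers":-1}
    - {"x":0,"y":0,"z":0.0015,"spin":0,"fingers":-1}
    - {"x":0,"y":0,"z":0.002,"spin":0,"fingers":-1}
    - {"x":0,"y":0,"z":0.002,"spin":0,"fingers":-1}

```text
time_s: 24.45
tcp_pos: [0.6396, 0.0744, 0.2246]
eef_rot: [-179.9, -0.1, -74.1]
contact_force: [-1.7, -2.9, 7.8]
gripper_width: 0.0005
gripper_force: 4.1
```

Request:
drive_tool:
  rows:
    - {"x":0,"y":0,"z":0.0005,"spin":0,"fingers":-1}
    - {"x":0,"y":0,"z":0.001,"spin":0,"fingers":-1}
    - {"x":0,"y":0,"z":0.0015,"spin":0,"fingers":-1}
    - {"x":0,"y":0,"z":0.0015,"spin":0,"fingers":-1}

```text
time_s: 24.95
tcp_pos: [0.6398, 0.0742, 0.2244]
eef_rot: [-179.8, -0.1, -74.0]
contact_force: [-3.5, -2.1, 15.0]
gripper_width: 0.0005
gripper_force: 7.5
```

Request:
drive_tool:
  rows:
    - {"x":0,"y":0,"z":0.0007,"spin":0,"fingers":-1}
    - {"x":0,"y":0,"z":0.0007,"spin":0,"fingers":-1}
    - {"x":0,"y":0,"z":0.0007,"spin":0,"fingers":-1}

```text
time_s: 25.32
tcp_pos: [0.6399, 0.0742, 0.2244]
eef_rot: [-179.8, -0.1, -74.0]
contact_force: [-4.6, -1.9, 18.4]
gripper_width: 0.0003
gripper_force: 9.2
```

Request:
drive_tool:
  rows:
    - {"x":0,"y":0,"z":-0.01,"spin":0,"fingers":-1}
    - {"x":0,"y":0,"z":-0.04,"spin":0,"fingers":-1}
    - {"x":0,"y":0,"z":-0.09,"spin":0,"fingers":-1}
    - {"x":0.05,"y":0,"z":-0.1,"spin":0,"fingers":-1}
    - {"x":0.1,"y":0,"z":-0.1,"spin":0,"fingers":-1}
    - {"x":0.15,"y":0,"z":-0.1,"spin":0,"fingers":-1}
    - {"x":0.2,"y":0,"z":-0.1,"spin":0,"fingers":-1}
    - {"x":0.2,"y":0,"z":-0.1,"spin":0,"fingers":-1}
    - {"x":0.2,"y":0,"z":-0.1,"spin":0,"fingers":-1}

```text
time_s: 26.45
tcp_pos: [0.6937, -0.1175, 0.3201]
eef_rot: [179.9, 0.0, -74.1]
contact_force: [0.9, 0.8, 0.0]
gripper_width: 0.0004
gripper_force: 0.0
```

```bash
python3 chk.py; python3 look.py c9 345 165 225 172; python3 -c "
from h import *
s,t=pickle.load(open('c9.pkl','rb'))
for z in (.215,.194):print(proj(s,[.6388,.0751,z]),proj(t,[.6388,.0751,z]))"
```

```text
yellow 15 400.2 216.4 t 26.5 ang 296.52678509922555 r 0.22782910003646253 F [ 0.   0.9 -0.4] yaw -74.05958796008152
26.6 [ 0.69381741 -0.11629606  0.32100024] [-1.79990631e+02  1.09839726e-02 -7.39996270e+01] [0.14569659 0.16089281 0.53290613]
[398.09118932 213.17156946] [275.77573378 185.51562653]
[397.06082554 219.03752304] [276.4774001  186.85842477]
```

View pics/c9.png

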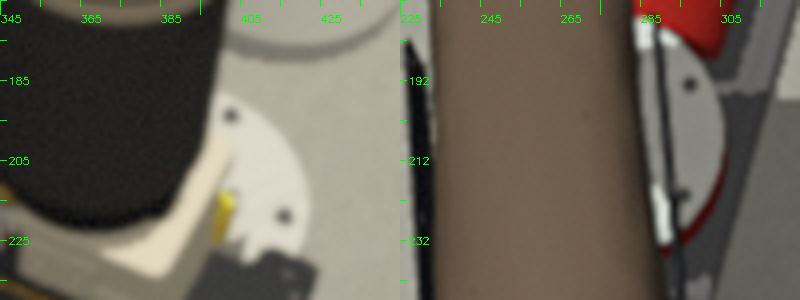

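The arm hides most of the view. Only the right edge of the head shows, at about (401,219), which is near the home height. I'll clear the view and check numerically.

Request:
drive_tool:
  rows:
    - {"x":0.06,"y":0.03,"z":0,"spin":0,"fingers":-1}
    - {"x":0.11,"y":0.06,"z":0,"spin":0,"fingers":-1}
    - {"x":0.16,"y":0.09,"z":0,"spin":0,"fingers":-1}
    - {"x":0.2,"y":0.12,"z":0,"spin":0,"fingers":-1}
    - {"x":0.24,"y":0.15,"z":0,"spin":0,"fingers":-1}
    - {"x":0.28,"y":0.18,"z":0,"spin":0,"fingers":-1}
    - {"x":0.28,"y":0.18,"z":0,"spin":0,"fingers":-1}
    - {"x":0.28,"y":0.18,"z":0,"spin":0,"fingers":-1}

```text
time_s: 27.6
tcp_pos: [0.598, -0.4353, 0.321]
eef_rot: [-180.0, 0.0, -74.0]
contact_force: [0.0, 0.7, -0.1]
gripper_width: 0.0006
gripper_force: 0.0
```

```bash
python3 chk.py
```

```text
yellow 79 397.5189873417722 217.0379746835443 t 27.65 ang 270.688680819111 r 0.5218903497727314 F [ 0.5  0.1 -0.1] yaw -73.99662432954581
```

```bash
python3 -c "
from plant import r
print(r.close_job())"
```

```text
the job is handed in; nothing more can be done
None
```

The job is handed in at 27.7 s. The pin was stood in the lug and released, the lever swung about 35° anticlockwise until the pin dropped through the collar, and the pin was pressed home with a peak force of about 18 N. The camera shows its head about 36 mm lower in all, as expected, and I moved no other loose things.

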